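# Slide a lens blank along the rail into the jig's corner pocket

### The arm

A 6-joint arm with a two-finger parallel gripper is mounted at the origin on a cart in front of the work surface, level with it; the furniture and walls round the work are solid. World frame = base frame: x ahead of the robot, y to its left, z up, the work surface at z = 0. Lengths are in m, angles in rad, forces in N, time in s.
With the tool pointing down it reaches from about 0.375 to 0.9 m from the base axis. Payload 3.1 kg.
Tool frame: the origin (TCP) lies between the finger pads; the fingertips stand 17 mm ahead of it and the grasp point (between the pads) lies 2 mm behind it (robot.nose_length is the distance from the TCP to the fingertips, in m); z points along the fingers, y is the line along which they close (so a half turn about z gives the same grasp; the last joint's range is limited). The gripper opens to 87 mm and grips with 3 to 60 N. Pads are 19 mm wide; open, the fingers measure 117 mm over their backs; the gripper's body (75 mm by 190 mm) begins 51 mm behind the grasp point.
Start: joints at [-1.391, 0.527, 1.433, -0, 1.181, -0.178], TCP at [0.219, -0.585, 0.24] pointing down, gripper open.
Joint ranges: [-3.08, 3.08], [-0.75, 2.2], [0.22, 2.44], [-1.43, 4.57], [0, 2.65], [-2.85, 2.85]. Speed limits (rad/s): [2.79, 2.79, 3.14, 3.14, 3.14, 3.14].

### API

Orientations are given as a unit quaternion [x, y, z, w].
In Python, from rig import robot, cams gives the robot as it stands.
- The arm moves only by the shell command python3 -m pendant 'ROWS' [FORCE]. ROWS is JSON, a list of rows, each an object with "jaw": the opening, from 0 (shut) to 1 (fully open); "linear": the shift along the tool's x, y, z in cm, a list of three; "twist": the turn about the tool's z in degrees. A call has 1 to 12 rows; each row shifts and turns the commanded pose from where the row before left it, along the tool's axes as they then stand; what a row does not reach is not made up. A row lasts 1/12 s, in which the tool goes at most 41.7 mm and 7.16 degrees, less where a joint would pass 70% of its speed; a pose out of reach is approached as far as the arm can. A call is refused whole if a number of a shift passes 4.17 or a number of a turn 7.16, either way. A call with a gripper value outside its range is refused whole. The fingers move at their own pace and stop on an object; FORCE is the grip in N (left out, the last holds). Time passes only in rows, so rows that do not move let the fingers close. It gives the time, the measured TCP pose, the force, the opening and the grip force at its end, in the units of the state.
- robot.get_obs(): the state, without advancing time (a new reading comes with each control period).
- cams.camera(name): name is "scene" or "side" or "wrist"; returns a dict with "color" (420x560x3 uint8, blue, green, red), "depth" (420x560 float32, m along the optical axis (not along the pixel's ray), 0 where there is no reading), "fov_y" (degrees; the focal length in pixels is half the picture's height over the tangent of half this angle, whatever the lens; pixels are square), "cx", "cy" (the principal point, pixels), "view" (4x4, takes a point from world to camera coordinates). Camera axes: x right, y down, z forward; pixel columns grow to the right and rows downward; lengths in m; the calibration is good to about 2 mm. A picture is of the moment at which its call begins.
- robot.hand_in(): hands the job in; it is judged then, once.
The state is a dict: "time": time; "q": joint angles; "joint_velocities": joint speeds; "joint_torque": joint torques, N m; "position": TCP position; "tool_rot": TCP orientation; "ft_force": force on the tool from outside, world axes, zero at the start; "moment": the same for the moment, N m; "grip_width": finger opening in m; "grip_force": force on a finger pad.
Only numpy, scipy, OpenCV 4.12 (cv2) and the standard library are available. Lean on these libraries where they do the work, as an engineer would, in place of code of your own. Each camera call takes 0.05 s, during which the arm holds its last target. There are 200 camera calls.

### The job

Push the white lens blank (the large solid disc on the alignment jig) flat across the plate until it lies against the long rail, well before the pocket. Then, keeping it against the rail all the way, slide it along into the corner pocket until it touches both the rail and the end stop, and leave it there. Only push it with the fingers: do not pick it up or tip it, and leave the small ring, the bottle and the marker where they are.

Things in the scene. Friction and masses are not known exactly. Their poses are not given: they have to be found in the camera images.
- jig: Alignment jig fixed to the bench: flat grey-painted plate 180 (x) x 300 (y) x 8 mm; dark steel guides stand 18 mm above it (tops 26 mm above the bench). Origin: centre of the plate's underside, on the bench; z up; at yaw 0 x points away from the robot, y to its left. A long rail runs along the far (+x) edge; the corner pocket is at its +y end. No edge at the near (-x) side or the -y end.
- rail (a point): Middle of the long rail's inner face, at the plate's top: x = +75, y = 0, z = +8 mm in the jig's frame. The face is a plane across x; the rail is 15 mm thick and runs over the plate's whole length in y.
- stop (a point): Point on the end stop's inner face at the plate's top, x = +45, y = +130, z = +8 mm in the jig's frame. The face is a plane across y; the stop is 20 mm thick and reaches from the rail to x = -11 mm.
- lip (a point): Round nose of the pocket's lip, x = +4, y = +102, z = +8 mm in the jig's frame. The lip is a guide 10 mm thick (x = -1 to +9 mm) and 28 mm long, parallel to the rail, from here to the end stop. Rail, stop and lip form the pocket, 66 mm wide, open towards -y.
- seat (a point): Where the centre of the blank's underside lies when the blank is fully home in the pocket, touching rail and end stop: on the plate's top, at x = +45, y = +100, z = +8 mm in the jig's frame.
- blank: The lens blank: plain white solid disc, 60 mm in diameter, 18 mm thick, with bevelled rims and a fine grey circle on top, about 0.12 kg, loose, flat on the jig's plate; polished and slippery (friction about 0.3). It starts 45 to 75 mm (in x) short of its place against the rail, on the -y half of the plate. Origin: centre of its underside, 8 mm above the bench.
- spacer: Bystander: small white ring, 40 mm outside, 24 mm bore, 14 mm high, loose on the jig's plate near its near (-x), +y corner, outside the pocket. Origin: centre of its underside. To be left alone.
- bottle: Bystander: 100 ml clear bottle with a blue screw cap, 56 mm in diameter, 105 mm high, standing loose on the bench behind the rail. Origin: centre of its underside. To be left alone.
- marker: Bystander: white marker with a blue cap, 136 x 10 x 13 mm, lying loose on the bench behind the rail. Origin: centre of its underside; length along its y. To be left alone.
Things that resemble listed ones, but are neither listed nor needed, are in the scene too. What is shaped like the blank but black is not meant.

How it is judged:
By the outcome, as a careful person would: the job done as asked, in the order asked, and still so for the second after the job is handed in, with the robot touching nothing.
It also fails if it takes over 50 s, if anything falls off the work surface, if the arm or the gripper's body presses on something with over 40 N, if the wrist force passes 120 N, or if a joint passes its speed limit or range.

## Working session

There is one attempt and no reset: what is moved stays moved. The work goes in short steps, Python scripts to look and compute and a shell command to move; the robot and the scene stay as the last step left them, time stands still between calls to the robot, and variables do not carry over. Pictures are saved under pics/ and viewed, at most 13 in all, crops included, and the job is handed in when it is done.

```bash
mkdir -p pics; ls; cat > h.py <<'E'
import numpy as np, cv2
from rig import robot, cams
def f(c): return 210/np.tan(np.radians(c["fov_y"])/2)
def cast(c,u,v,z):
    V=np.array(c["view"]);R=V[:3,:3];t=V[:3,3];o=-R.T@t
    d=R.T@np.array([(u-c["cx"])/f(c),(v-c["cy"])/f(c),1]);return o+d*(z-o[2])/d[2]
def proj(c,p):
    V=np.array(c["view"]);q=V[:3,:3]@np.array(p)+V[:3,3];return q[:2]/q[2]*f(c)+[c["cx"],c["cy"]]
E
python3 - <<'E'
from h import *
s=cams.camera("scene");d=cams.camera("side")
for n,c in(("scene",s),("side",d)):
    cv2.imwrite(f"pics/{n}0.png",c["color"]);V=np.array(c["view"]);print(n,-V[:3,:3].T@V[:3,3],c["fov_y"],c["cx"],c["cy"])
o=robot.get_obs();print(o["time"],o["position"],o["tool_rot"],o["grip_width"],robot.nose_length)
E
```

```text
pics
scene [0.30639583 0.66193412 0.70917567] 56.91386706309119 282.9251939792619 212.4688826141589
side [ 0.54445224 -0.44354642  0.5681162 ] 46.51991599364904 280.1107789610409 209.49806918557
0.1 [ 0.21877959 -0.58479639  0.23864868] [ 9.84041553e-01  1.77936115e-01 -1.55032731e-05 -9.79825566e-04] 0.08724857366289845 0.017
```

View pics/scene0.png

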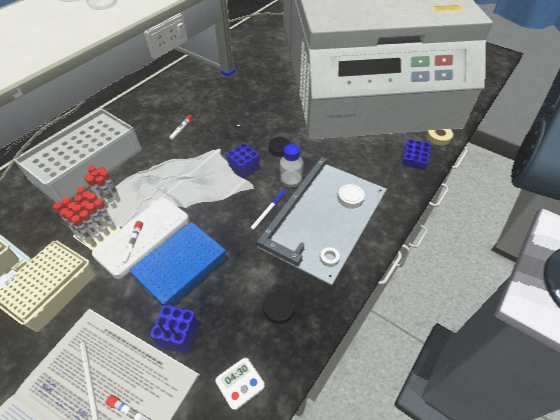

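View pics/side0.png

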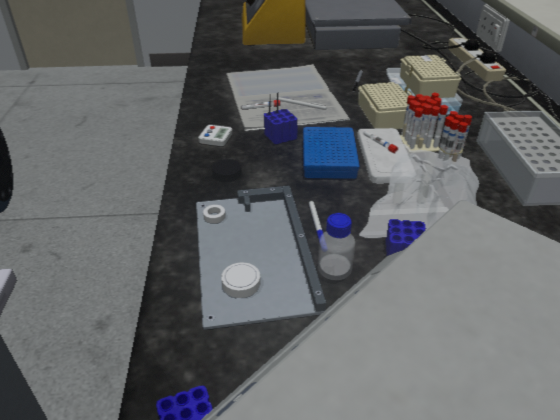

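The scene view shows the blank at (351,194), the ring at (330,256), the pocket near (285,250), the bottle at (291,170) and the marker at (268,210). In the side view the blank is at (241,280) and the ring at (214,213). Candidates in scene pixels are the white disc (351,194), black discs (280,306) and (279,146), and the ring (330,256). Only the solid white disc on the plate fits the description. Next I'll measure, with a confirming crop.

```bash
python3 - <<'E'
from h import *
out=[]
for n,box in(("scene",(235,130,400,300)),("side",(180,175,340,335))):
    c=cams.camera(n);im=c["color"].astype(int);u0,v0,u1,v1=box
    def ell(m,lo,hi,z):
        k=np.zeros(m.shape,np.uint8);k[v0:v1,u0:u1]=m[v0:v1,u0:u1]*255
        for q in cv2.findContours(k,cv2.RETR_EXTERNAL,cv2.CHAIN_APPROX_NONE)[0]:
            if cv2.contourArea(q)>lo:
                W=np.array([cast(c,*p[0],z)[:2] for p in q],np.float32)
                (cc,r)=cv2.minEnclosingCircle(W);print(n,"white",q[:,0].mean(0).round(),cv2.contourArea(q),W.mean(0),r)
    ell(im.min(2)>200,60,0,.026)
    hsv=cv2.cvtColor(c["color"],cv2.COLOR_BGR2HSV)
    m=((im.min(2)>100)).astype(np.uint8);k=np.zeros_like(m);k[v0:v1,u0:u1]=m[v0:v1,u0:u1]
    k=cv2.morphologyEx(k,cv2.MORPH_OPEN,np.ones((3,3)))
    q=max(cv2.findContours(k,cv2.RETR_EXTERNAL,cv2.CHAIN_APPROX_NONE)[0],key=cv2.contourArea)
    h=cv2.convexHull(q);ap=cv2.approxPolyDP(h,4,True)[:,0]
    for p in ap: print(n,p,cast(c,*p,.008)[:2].round(4))
    a=cv2.resize(c["color"][v0:v1,u0:u1],None,fx=2.4,fy=2.4,interpolation=cv2.INTER_CUBIC)
    g=cv2.drawContours(c["color"].copy(),[q],-1,(0,0,255),1)
    out.append(cv2.resize(g[v0:v1,u0:u1],(400,420),interpolation=cv2.INTER_CUBIC))
cv2.imwrite("pics/crop1.png",np.hstack(out))
# obstacle heights: depth cloud from scene, y<-0.2..
c=cams.camera("scene");V=np.array(c["view"]);D=c["depth"];v,u=np.mgrid[:420,:560]
P=np.stack([(u-c["cx"])/f(c)*D,(v-c["cy"])/f(c)*D,D],-1)[D>0]
W=(P-V[:3,3])@V[:3,:3]
for y in np.arange(-.6,.2,.05):
    s=(abs(W[:,1]-y)<.025)&(W[:,2]>.06)&(W[:,0]>.3)&(W[:,0]<1)
    if s.sum()>5: print("y",round(y,2),"tall",s.sum(),W[s].min(0).round(2),W[s].max(0).round(2))
E
```

```text
scene white [330. 255.] 228.5 [0.4753499  0.26038545] 0.020221488550305367
scene white [262. 215.] 79.5 [0.65107924 0.26055592] 0.0417078472673893
scene white [351. 193.] 380.0 [0.5233987  0.08759097] 0.03136487305164337
scene white [238. 182.] 81.5 [0.7586224  0.21634462] 0.025892700999975204
scene [321 158] [0.6516 0.0135]
scene [386 188] [0.4687 0.0088]
scene [332 283] [0.4411 0.3043]
scene [259 242] [0.621  0.3125]
side [197 202] [0.4433 0.304 ]
side [283 200] [0.6064 0.2983]
side [313 312] [0.6285 0.0228]
side [204 326] [0.4704 0.009 ]
y -0.45 tall 7 [ 0.51 -0.43  0.28] [ 0.52 -0.43  0.28]
y -0.4 tall 258 [ 0.47 -0.42  0.28] [ 0.59 -0.38  0.28]
y -0.35 tall 1175 [ 0.42 -0.37  0.07] [ 1.   -0.33  0.28]
y -0.3 tall 3239 [ 0.39 -0.32  0.06] [ 0.99 -0.28  0.28]
y -0.25 tall 3925 [ 0.42 -0.27  0.06] [ 0.95 -0.23  0.28]
y -0.2 tall 3988 [ 0.47 -0.22  0.06] [ 0.9  -0.18  0.28]
y -0.15 tall 3949 [ 0.53 -0.17  0.06] [ 0.86 -0.13  0.28]
y -0.1 tall 3597 [ 0.58 -0.12  0.06] [ 0.81 -0.08  0.28]
y -0.05 tall 2198 [ 0.64 -0.07  0.06] [ 0.77 -0.03  0.28]
y 0.0 tall 175 [ 0.69 -0.02  0.06] [ 0.72 -0.01  0.17]
y 0.1 tall 195 [0.65 0.1  0.06] [0.7  0.12 0.11]
y 0.15 tall 284 [0.65 0.13 0.06] [0.7  0.15 0.11]
```

View pics/crop1.png

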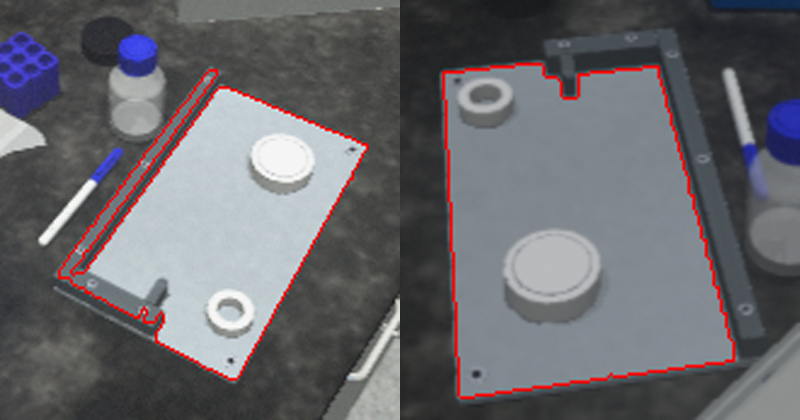

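The crop confirms it: the blank is the solid white disc with the fine circle at crop pixel (281,160), and the ring is at (230,313). The jig's centre is near (0.5455, 0.1645) with yaw about 5.3°. The blank sits at jig (-29,-75), which is 74 mm short of the rail as expected. I'll go up and over, clear of the 0.28 m box.

```bash
python3 -m pendant '[{"jaw":0.6,"linear":[0,0,-4],"twist":0},{"jaw":0.6,"linear":[0,0,-4],"twist":0},{"jaw":0.6,"linear":[0,0,-2],"twist":5},{"jaw":0.6,"linear":[0,0,0],"twist":5},{"jaw":0.6,"linear":[0,0,0],"twist":5}]'
python3 -m pendant '[{"jaw":0.6,"linear":[1.8,-3.55,0],"twist":0},{"jaw":0.6,"linear":[1.8,-3.55,0],"twist":0},{"jaw":0.6,"linear":[1.8,-3.55,0],"twist":0},{"jaw":0.6,"linear":[1.8,-3.55,0],"twist":0},{"jaw":0.6,"linear":[1.8,-3.55,0],"twist":0},{"jaw":0.6,"linear":[1.8,-3.55,0],"twist":0},{"jaw":0.6,"linear":[1.8,-3.55,0],"twist":0},{"jaw":0.6,"linear":[1.8,-3.55,0],"twist":0},{"jaw":0.6,"linear":[1.8,-3.55,0],"twist":0},{"jaw":0.6,"linear":[1.8,-3.55,0],"twist":0},{"jaw":0.6,"linear":[1.8,-3.55,0],"twist":0},{"jaw":0.6,"linear":[1.8,-3.55,0],"twist":0}]'
python3 -m pendant '[{"jaw":0.6,"linear":[1.8,-3.55,0],"twist":0},{"jaw":0.6,"linear":[1.8,-3.55,0],"twist":0},{"jaw":0.6,"linear":[1.8,-3.55,0],"twist":0},{"jaw":0.6,"linear":[1.8,-3.55,0],"twist":0},{"jaw":0.6,"linear":[1.8,-3.55,0],"twist":0},{"jaw":0.6,"linear":[1.8,-3.55,0],"twist":0},{"jaw":0.6,"linear":[0,0,0],"twist":0},{"jaw":0.6,"linear":[0,0,0],"twist":0}]'
python3 - <<'E'
from h import *
c=cams.camera("wrist");cv2.imwrite("pics/w1.png",c["color"])
o=robot.get_obs();q=o["tool_rot"];print(o["position"],np.degrees(2*np.arctan2(q[1],q[0])),o["grip_width"])
E
```

```text
time: 0.67
position: [0.2191, -0.5863, 0.3421]
tool_rot: [0.999, 0.046, 0.0, 0.002]
ft_force: [0.4, 0.9, -0.1]
grip_width: 0.0615
grip_force: 0.0
time: 1.67
position: [0.3932, -0.1387, 0.3397]
tool_rot: [0.999, 0.048, 0.0, 0.0]
ft_force: [0.5, -0.1, 0.1]
grip_width: 0.052
grip_force: 0.0
time: 2.33
position: [0.4802, 0.0836, 0.3393]
tool_rot: [0.999, 0.05, -0.0, 0.0]
ft_force: [-0.1, -0.1, -0.0]
grip_width: 0.0519
grip_force: 0.0
[0.47977423 0.08230086 0.33923585] 5.637087635509712 0.05207918673364994
```

View pics/w1.png

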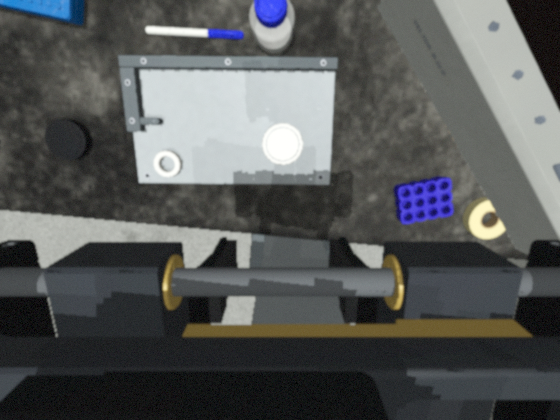

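The wrist view shows the blank at (282,144), the ring at (167,163), the rail along row 62, the stop near column 130 and the lip at (150,121). I'll refine with ray-casting from here.

```bash
cat >> h.py <<'E'
JC=np.array([.5455,.1645]);YAW=np.radians(5.3)
def jig(p,C=None,y=None):
    C=JC if C is None else C;y=YAW if y is None else y
    d=np.asarray(p)[...,:2]-C;return np.stack([d[...,0]*np.cos(y)+d[...,1]*np.sin(y),-d[...,0]*np.sin(y)+d[...,1]*np.cos(y)],-1)*1000
E
python3 - <<'E'
from h import *
c=cams.camera("wrist");im=c["color"].astype(int)
def big(m,b):
    k=np.zeros(m.shape,np.uint8);k[b[1]:b[3],b[0]:b[2]]=m[b[1]:b[3],b[0]:b[2]]
    k=cv2.morphologyEx(k,cv2.MORPH_OPEN,np.ones((3,3),np.uint8))
    return max(cv2.findContours(k,cv2.RETR_EXTERNAL,cv2.CHAIN_APPROX_NONE)[0],key=cv2.contourArea)[:,0]
print(im[144,282],im[110,200],im[62,200],im[130,240])
q=big(im.min(2)>215,(255,118,310,172));W=np.array([cast(c,*p,.026)[:2] for p in q])
print("blank",W.mean(0),np.ptp(W,0)/2,len(q))
P=np.array([cast(c,*p,.008)[:2] for p in big(im.min(2)>110,(112,50,345,195))])
J=jig(P)
def line(s,ax):
    a=P[s];vx,vy,x0,y0=cv2.fitLine(a.astype(np.float32),cv2.DIST_HUBER,0,.001,.001)[:,0]
    ang=np.degrees(np.arctan2(vy,vx));print(s.sum(),"ang",ang,"jig coord",jig([x0,y0]))
line((abs(J[:,0]+90)<8)&(abs(J[:,1])<130),0)      # near edge
line((abs(J[:,0]-75)<10)&(abs(J[:,1])<110),0)     # rail foot
line((abs(J[:,1]+150)<8)&(abs(J[:,0])<60),0)      # -y edge
line((abs(J[:,1]-130)<10)&(J[:,0]>20)&(J[:,0]<65),0) # stop foot
D=c["depth"];print("depth top/plate",D[144,282],D[110,200])
E
```

```text
[253 255 255] [216 216 207] [147 146 134] [220 218 212]
blank [0.52470767 0.08915536] [0.02967278 0.03029287] 119
169 ang -83.491066 jig coord [-89.24570695   1.05839114]
308 ang -84.181465 jig coord [ 75.85579039 -55.83691102]
83 ang 5.209638 jig coord [   5.92683732 -148.86028899]
34 ang 3.9113128 jig coord [ 41.10985114 131.56395741]
depth top/plate 0.44791526 0.45309883
```

```bash
sed -i 's/^JC=.*/JC=np.array([.5462,.1658]);YAW=np.radians(5.6)/' h.py
python3 -m pendant '[{"jaw":0.6,"linear":[0,-0.24,4],"twist":0},{"jaw":0.6,"linear":[0,0,4],"twist":0},{"jaw":0.6,"linear":[0,0,4],"twist":0},{"jaw":0.6,"linear":[0,0,4],"twist":0},{"jaw":0.6,"linear":[0,0,4],"twist":0},{"jaw":0.6,"linear":[0,0,4],"twist":0},{"jaw":0.6,"linear":[0,0,3],"twist":0},{"jaw":0.6,"linear":[0,0,2],"twist":0},{"jaw":0.6,"linear":[0,0,1],"twist":0},{"jaw":0.6,"linear":[0,0,0],"twist":0},{"jaw":0.6,"linear":[0,0,0],"twist":0}]'
python3 - <<'E'
from h import *
c=cams.camera("wrist");s=cams.camera("side");w=c["color"];cv2.imwrite("pics/w2.png",np.hstack([cv2.resize(w,(400,300)),cv2.resize(s["color"][150:360,150:430],(400,300))]))
o=robot.get_obs();print(jig(o["position"]),o["position"],o["ft_force"],o["grip_width"])
E
```

```text
time: 3.35
position: [0.4802, 0.0831, 0.0399]
tool_rot: [0.999, 0.047, 0.0, 0.0]
ft_force: [-0.5, -0.0, 0.8]
grip_width: 0.052
grip_force: 0.0
[-72.85234319 -75.50857249] [0.4810637  0.08354266 0.04096217] [-1.0097743   0.1091566   0.25449281] 0.05200309102940498
```

View pics/w2.png

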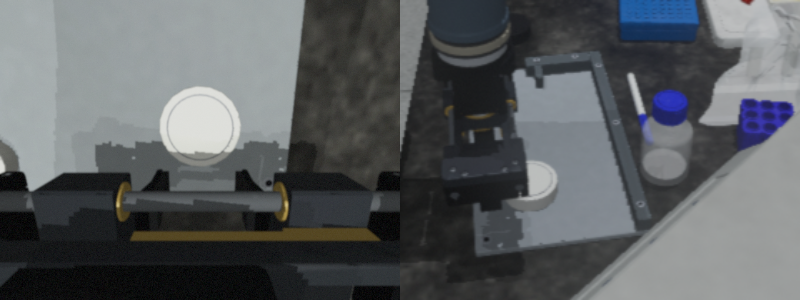

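Side by side: in the wrist half, the blank at (200,127) is centred between the fingers. In the side half, the gripper stands behind the disc with its path to the rail free. I'll lower 1 cm and push towards the rail.

```bash
python3 -m pendant '[{"jaw":0.6,"linear":[0,0,0.5],"twist":0},{"jaw":0.6,"linear":[0,0,0.5],"twist":0},{"jaw":0.6,"linear":[0.7,0,0],"twist":0},{"jaw":0.6,"linear":[0.7,0,0],"twist":0},{"jaw":0.6,"linear":[0.7,0,0],"twist":0},{"jaw":0.6,"linear":[0.7,0,0],"twist":0},{"jaw":0.6,"linear":[0.7,0,0],"twist":0},{"jaw":0.6,"linear":[0.7,0,0],"twist":0},{"jaw":0.6,"linear":[0.7,0,0],"twist":0},{"jaw":0.6,"linear":[0.7,0,0],"twist":0},{"jaw":0.6,"linear":[0.7,0,0],"twist":0},{"jaw":0.6,"linear":[0.5,0,0],"twist":0}]'
cat >> h.py <<'E'
def look():
    c=cams.camera("wrist");im=c["color"].astype(int)
    k=((im.min(2)>190)&(np.ptp(im,2) if 0 else True)).astype(np.uint8) if 0 else (im.min(2)>225).astype(np.uint8)
    r=[]
    for q in cv2.findContours(cv2.morphologyEx(k,cv2.MORPH_OPEN,np.ones((3,3),np.uint8)),cv2.RETR_EXTERNAL,cv2.CHAIN_APPROX_NONE)[0]:
        if cv2.contourArea(q)<500: continue
        W=np.array([cast(c,*p[0],.026)[:2] for p in q],np.float32);cc,R=cv2.minEnclosingCircle(W)
        r.append((q[:,0].mean(0).round(),jig(cc).round(1),round(R*1000,1)))
    o=robot.get_obs();print("blank?",r);print("tcp",jig(o["position"]).round(1),o["position"][2].round(4),"F",o["ft_force"].round(1),o["grip_width"].round(4),o["time"])
    return c
E
python3 -c "
from h import *
look()"
```

```text
time: 4.45
position: [0.5488, 0.0907, 0.0296]
tool_rot: [0.999, 0.048, 0.0, 0.0]
ft_force: [0.0, -0.2, 0.0]
grip_width: 0.0522
grip_force: 0.4
blank? [(array([286., 191.]), array([ 33.9, -77.2]), 16.8)]Traceback (most recent call last):
  File "<string>", line 3, in <module>
    look()
    ~~~~^^
  File "h.py", line 21, in look
    o=robot.get_obs();print("blank?",r);print("tcp",jig(o["position"]).round(1),o["position"][2].round(4),"F",o["ft_force"].round(1),o["grip_width"].round(4),o["time"])
                                                                                                                                     ^^^^^^^^^^^^^^^^^^^^^
AttributeError: 'float' object has no attribute 'round'
```

```bash
sed -i 's/o\["grip_width"\].round(4)/o["grip_width"]/' h.py
python3 -m pendant '[{"jaw":0.6,"linear":[0.4,0,0],"twist":0},{"jaw":0.6,"linear":[0.4,0,0],"twist":0},{"jaw":0.6,"linear":[0.4,0,0],"twist":0},{"jaw":0.6,"linear":[0.4,0,0],"twist":0},{"jaw":0.6,"linear":[0.3,0,0],"twist":0},{"jaw":0.6,"linear":[0.2,0,0],"twist":0},{"jaw":0.6,"linear":[0,0,0],"twist":0}]'
python3 -c "
from h import *
c=look();cv2.imwrite('pics/w3.png',c['color'])"
```

```text
time: 5.08
position: [0.5692, 0.0927, 0.0296]
tool_rot: [0.999, 0.048, 0.0, 0.0]
ft_force: [-0.3, 0.5, -0.6]
grip_width: 0.0523
grip_force: 0.0
blank? [(array([283., 201.]), array([ 44.9, -75.6]), 22.5), (array([283., 186.]), array([ 47.2, -76.3]), 27.7), (array([33., 53.]), array([118.8,  34.1]), 15.1)]
tcp [ 15.4 -75. ] 0.0296 F [-0.3  0.8  0.7] 0.05263021607963617 5.1333
```

View pics/w3.png

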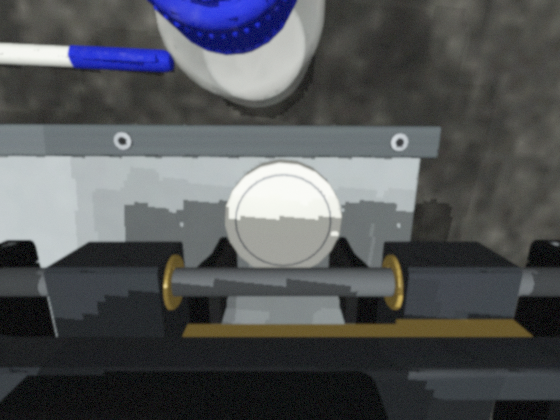

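The blank spans columns 225–343 and its leading edge at row 159 is just short of the rail face at row 156. I'll creep on until there is force.

```bash
python3 -m pendant '[{"jaw":0.6,"linear":[0.1,0,0],"twist":0},{"jaw":0.6,"linear":[0.1,0,0],"twist":0},{"jaw":0.6,"linear":[0.1,0,0],"twist":0},{"jaw":0.6,"linear":[0,0,0],"twist":0}]'
python3 -m pendant '[{"jaw":0.6,"linear":[0.1,0,0],"twist":0},{"jaw":0.6,"linear":[0,0,0],"twist":0}]'
python3 -m pendant '[{"jaw":0.6,"linear":[0.1,0,0],"twist":0},{"jaw":0.6,"linear":[0,0,0],"twist":0}]'
```

```text
time: 5.47
position: [0.5716, 0.0929, 0.0296]
tool_rot: [0.999, 0.048, 0.0, -0.0]
ft_force: [-0.8, 0.5, -0.5]
grip_width: 0.0525
grip_force: 0.2
time: 5.63
position: [0.572, 0.093, 0.0295]
tool_rot: [0.999, 0.048, -0.001, -0.0]
ft_force: [-1.1, 0.1, 0.3]
grip_width: 0.0523
grip_force: 0.9
time: 5.8
position: [0.5723, 0.0931, 0.0294]
tool_rot: [0.999, 0.048, -0.001, -0.0]
ft_force: [-2.6, -0.2, 1.8]
grip_width: 0.0528
grip_force: 1.9
```

Contact: the push force is rising, and the TCP is where the disc should be seated on the rail. Now I'll slide along the rail inside the cradle.

```bash
python3 -m pendant '[{"jaw":0.6,"linear":[0,-0.4,0],"twist":0},{"jaw":0.6,"linear":[0,-0.5,0],"twist":0},{"jaw":0.6,"linear":[0,-0.5,0],"twist":0},{"jaw":0.6,"linear":[0,-0.5,0],"twist":0}]'
python3 -m pendant '[{"jaw":0.6,"linear":[0,-0.6,0],"twist":0},{"jaw":0.6,"linear":[0,-0.7,0],"twist":0},{"jaw":0.6,"linear":[0,-0.7,0],"twist":0},{"jaw":0.6,"linear":[0,-0.7,0],"twist":0},{"jaw":0.6,"linear":[0,-0.7,0],"twist":0},{"jaw":0.6,"linear":[0,-0.7,0],"twist":0},{"jaw":0.6,"linear":[0,-0.7,0],"twist":0},{"jaw":0.6,"linear":[0,-0.7,0],"twist":0},{"jaw":0.6,"linear":[0,-0.5,0],"twist":0},{"jaw":0.6,"linear":[0,-0.3,0],"twist":0},{"jaw":0.6,"linear":[0,-0.2,0],"twist":0},{"jaw":0.6,"linear":[0,0,0],"twist":0}]'
python3 -c "
from h import *
c=look();cv2.imwrite('pics/w4.png',c['color'])"
```

```text
time: 6.13
position: [0.5706, 0.1124, 0.0293]
tool_rot: [0.999, 0.048, -0.001, 0.0]
ft_force: [-3.3, -2.8, 0.7]
grip_width: 0.0522
grip_force: 2.5
time: 7.13
position: [0.5648, 0.1775, 0.0294]
tool_rot: [0.999, 0.048, -0.001, -0.0]
ft_force: [-5.4, -1.5, 0.7]
grip_width: 0.052
grip_force: 2.7
blank? [(array([283., 202.]), array([48.3,  9. ]), 22.3), (array([283., 186.]), array([51.4,  8.7]), 27.4), (array([155.,  58.]), array([119.3,  65.3]), 37.5)]
tcp [19.6  9.8] 0.0294 F [-5.2 -0.   1. ] 0.05211664316596465 7.1833
```

View pics/w4.png

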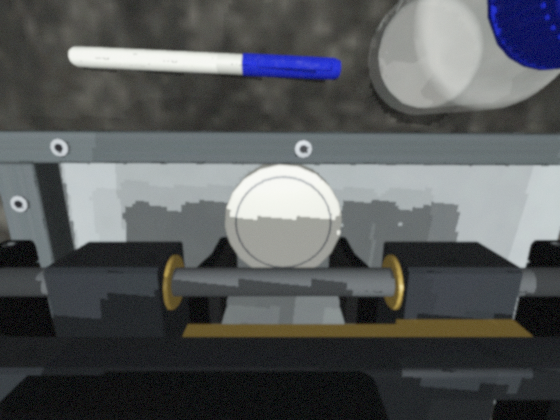

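The blank (columns 225–343) has its edge at row 165, on the rail face. It is at jig y of about 10, with marker and bottle clear behind the rail. I'll back off, close, and come round to its -y side.

```bash
python3 -m pendant '[{"jaw":0.6,"linear":[-0.1,0,0],"twist":0},{"jaw":0.6,"linear":[-0.4,0,0],"twist":0},{"jaw":0.6,"linear":[-1.5,0,0],"twist":0},{"jaw":0.6,"linear":[-2,0,0],"twist":0},{"jaw":0.0,"linear":[0,1.5,0],"twist":0},{"jaw":0.0,"linear":[0,2,0],"twist":0},{"jaw":0.0,"linear":[0,2,0],"twist":0},{"jaw":0.0,"linear":[0,0,0],"twist":0},{"jaw":0.0,"linear":[0,0,0],"twist":0},{"jaw":0.0,"linear":[0,0,0],"twist":0}]' 20
python3 -m pendant '[{"jaw":0.0,"linear":[1,0,0],"twist":0},{"jaw":0.0,"linear":[1.5,0,0],"twist":0},{"jaw":0.0,"linear":[1.5,0,0],"twist":0},{"jaw":0.0,"linear":[0,0,0],"twist":0},{"jaw":0.0,"linear":[0,0,0],"twist":0}]'
python3 -c "
from h import *
c=look();s=cams.camera('side');cv2.imwrite('pics/w5.png',np.hstack([cv2.resize(c['color'],(400,300)),cv2.resize(s['color'][150:360,150:430],(400,300))]))"
```

```text
time: 8.02
position: [0.5324, 0.1184, 0.03]
tool_rot: [0.999, 0.048, 0.002, -0.0]
ft_force: [0.3, 0.4, 0.4]
grip_width: 0.0201
grip_force: 0.0
time: 8.43
position: [0.5713, 0.1229, 0.0296]
tool_rot: [0.999, 0.049, 0.001, -0.0]
ft_force: [0.1, 0.2, -0.1]
grip_width: 0.0004
grip_force: 0.0
blank? [(array([176., 202.]), array([51.8,  7.9]), 20.9), (array([173., 184.]), array([54.9,  8.5]), 25.6), (array([63., 62.]), array([119.6,  51.1]), 29.0)]
tcp [ 19.4 -45.2] 0.0294 F [-0.9  0.9  0.8] 0.000440761165623175 8.4833
```

View pics/w5.png

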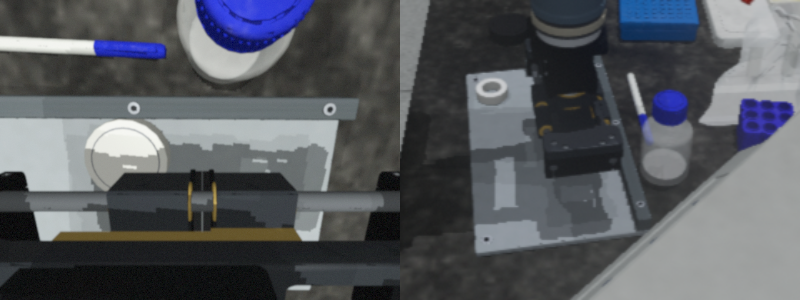

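In the wrist half (left), the closed fingers are at column 203 on the -y side, with the blank still at the rail at (127,152). In the side half the ring is untouched. I'll push towards +y, contacting off-centre so that the disc is pressed into the rail.

```bash
python3 -m pendant '[{"jaw":0,"linear":[0,-0.5,0],"twist":0},{"jaw":0,"linear":[0,-0.3,0],"twist":0},{"jaw":0,"linear":[0,-0.2,0],"twist":0},{"jaw":0,"linear":[0,-0.2,0],"twist":0},{"jaw":0,"linear":[0,-0.2,0],"twist":0},{"jaw":0,"linear":[0,-0.2,0],"twist":0},{"jaw":0,"linear":[0,-0.3,0],"twist":0},{"jaw":0,"linear":[0,-0.4,0],"twist":0},{"jaw":0,"linear":[0,-0.5,0],"twist":0},{"jaw":0,"linear":[0,-0.5,0],"twist":0},{"jaw":0,"linear":[0,-0.5,0],"twist":0},{"jaw":0,"linear":[0,-0.5,0],"twist":0}]'
python3 -m pendant '[{"jaw":0,"linear":[0,-0.5,0],"twist":0},{"jaw":0,"linear":[0,-0.5,0],"twist":0},{"jaw":0,"linear":[0,-0.5,0],"twist":0},{"jaw":0,"linear":[0,-0.5,0],"twist":0},{"jaw":0,"linear":[0,-0.4,0],"twist":0},{"jaw":0,"linear":[0,-0.3,0],"twist":0},{"jaw":0,"linear":[0,-0.2,0],"twist":0},{"jaw":0,"linear":[0,0,0],"twist":0}]'
python3 -c "
from h import *
c=look();cv2.imwrite('pics/w6.png',c['color'])"
```

```text
time: 9.53
position: [0.5664, 0.1654, 0.0295]
tool_rot: [0.999, 0.048, -0.0, 0.0]
ft_force: [-1.4, -0.9, -0.1]
grip_width: 0.0008
grip_force: 0.4
time: 10.2
position: [0.5638, 0.1942, 0.0295]
tool_rot: [0.999, 0.048, 0.0, -0.0]
ft_force: [0.1, 0.4, -0.5]
grip_width: 0.0001
grip_force: 0.0
blank? [(array([206., 200.]), array([52.2, 63.9]), 21.1), (array([205., 186.]), array([52.2, 63.1]), 27.2), (array([189.,  60.]), array([119.9,  67.1]), 37.7)]
tcp [20.5 26.3] 0.0296 F [-0.8 -0.8 -0.2] -6.783606287577213e-05 10.25
```

View pics/w6.png

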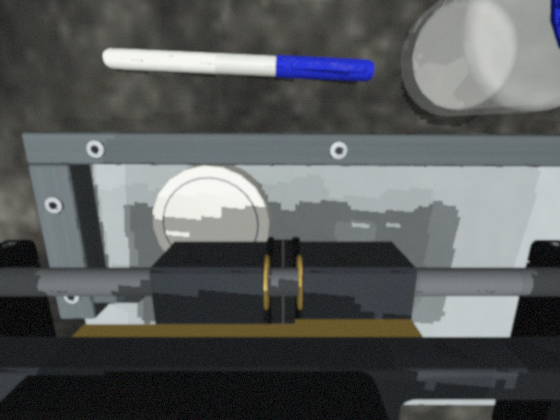

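The blank (columns 152–270) is on the rail at jig y of about 63, and the stop's dark face is at columns 75–103. About 37 mm remains, so I'll push on and then creep.

```bash
python3 -m pendant '[{"jaw":0,"linear":[0,-0.2,0],"twist":0},{"jaw":0,"linear":[0,-0.4,0],"twist":0},{"jaw":0,"linear":[0,-0.5,0],"twist":0},{"jaw":0,"linear":[0,-0.5,0],"twist":0},{"jaw":0,"linear":[0,-0.5,0],"twist":0},{"jaw":0,"linear":[0,-0.4,0],"twist":0},{"jaw":0,"linear":[0,-0.3,0],"twist":0},{"jaw":0,"linear":[0,-0.2,0],"twist":0},{"jaw":0,"linear":[0,0,0],"twist":0}]'
python3 -m pendant '[{"jaw":0,"linear":[0,-0.1,0],"twist":0},{"jaw":0,"linear":[0,-0.1,0],"twist":0},{"jaw":0,"linear":[0,-0.1,0],"twist":0},{"jaw":0,"linear":[0,0,0],"twist":0}]'
python3 -c "
from h import *
look()"
```

```text
time: 11.0
position: [0.5609, 0.2241, 0.0295]
tool_rot: [0.999, 0.048, 0.0, -0.0]
ft_force: [-0.3, -0.0, -0.7]
grip_width: 0.0006
grip_force: 0.0
time: 11.33
position: [0.5606, 0.2265, 0.0295]
tool_rot: [0.999, 0.048, -0.0, -0.0]
ft_force: [-0.4, -0.2, 0.5]
grip_width: 0.0006
grip_force: 0.2
blank? [(array([206., 200.]), array([51.6, 95.9]), 21.7), (array([206., 186.]), array([51.6, 95.2]), 27.7), (array([255.,  59.]), array([120.4,  70.5]), 37.9)]
tcp [20.3 59. ] 0.0295 F [-1.3 -0.4  0.1] 0.0005874391247946506 11.3833
```

```bash
for i in 1; do python3 -m pendant '[{"jaw":0,"linear":[0,-0.1,0],"twist":0},{"jaw":0,"linear":[0,-0.1,0],"twist":0},{"jaw":0,"linear":[0,0,0],"twist":0}]'; done
python3 -m pendant '[{"jaw":0,"linear":[0,-0.1,0],"twist":0},{"jaw":0,"linear":[0,0,0],"twist":0}]'
python3 -m pendant '[{"jaw":0,"linear":[0,-0.1,0],"twist":0},{"jaw":0,"linear":[0,0,0],"twist":0}]'
python3 -m pendant '[{"jaw":0,"linear":[0,-0.1,0],"twist":0},{"jaw":0,"linear":[0,0,0],"twist":0}]'
```

```text
time: 11.63
position: [0.5604, 0.2286, 0.0296]
tool_rot: [0.999, 0.048, -0.0, -0.0]
ft_force: [-1.2, 0.2, 0.8]
grip_width: 0.0006
grip_force: 0.3
time: 11.8
position: [0.5603, 0.2296, 0.0296]
tool_rot: [0.999, 0.048, -0.0, -0.0]
ft_force: [-0.5, -0.1, 0.3]
grip_width: 0.0007
grip_force: 0.3
time: 11.97
position: [0.5602, 0.2306, 0.0295]
tool_rot: [0.999, 0.048, -0.0, -0.0]
ft_force: [-0.3, -0.4, 0.2]
grip_width: 0.0003
grip_force: 0.3
time: 12.13
position: [0.5601, 0.2316, 0.0295]
tool_rot: [0.999, 0.048, -0.0, -0.0]
ft_force: [-0.5, -0.0, -1.0]
grip_width: 0.0005
grip_force: 0.3
```

```bash
python3 -m pendant '[{"jaw":0,"linear":[0,-0.1,0],"twist":0},{"jaw":0,"linear":[0,0,0],"twist":0}]'
python3 -m pendant '[{"jaw":0,"linear":[0,-0.1,0],"twist":0},{"jaw":0,"linear":[0,0,0],"twist":0}]'
python3 -c "
from h import *
c=look();cv2.imwrite('pics/w7.png',c['color'])"
```

```text
time: 12.3
position: [0.56, 0.232, 0.0295]
tool_rot: [0.999, 0.048, -0.0, 0.001]
ft_force: [0.8, -3.7, 1.0]
grip_width: 0.0006
grip_force: 1.5
time: 12.47
position: [0.5598, 0.2323, 0.0295]
tool_rot: [0.999, 0.048, -0.001, 0.001]
ft_force: [-1.1, -5.1, 1.2]
grip_width: 0.0005
grip_force: 2.9
blank? [(array([208., 200.]), array([ 51.8, 101.2]), 21.5), (array([206., 185.]), array([ 52. , 100.7]), 27.5), (array([267.,  59.]), array([119.5,  71.1]), 37.9)]
tcp [19.9 64.9] 0.0295 F [-0.6 -5.9  0.6] 0.0005864573962724165 12.5167
```

View pics/w7.png

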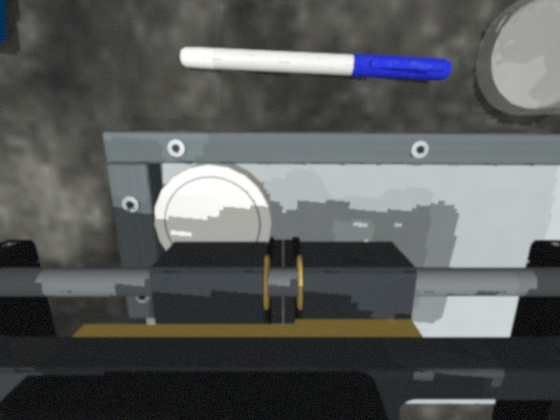

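Force builds against the stop at the expected TCP position. The blank (columns 154–271) is now against both the stop face (column 154) and the rail (row 164). I'll back off straight, go up, and check.

```bash
python3 -m pendant '[{"jaw":0,"linear":[0,0.1,0],"twist":0},{"jaw":0,"linear":[0,0.3,0],"twist":0},{"jaw":0,"linear":[0,1,0],"twist":0},{"jaw":0,"linear":[0,2,0],"twist":0},{"jaw":0,"linear":[0,0,-3],"twist":0},{"jaw":0,"linear":[-1,0,-4],"twist":0},{"jaw":0,"linear":[-3,0,-3],"twist":0},{"jaw":0,"linear":[-3,0,-3],"twist":0},{"jaw":0,"linear":[-2,0,-3],"twist":0},{"jaw":0,"linear":[0,0,-3],"twist":0},{"jaw":0,"linear":[0,0,0],"twist":0},{"jaw":0,"linear":[0,0,0],"twist":0}]'
python3 -c "
from h import *
c=look();s=cams.camera('scene')
cv2.imwrite('pics/w8.png',np.hstack([cv2.resize(c['color'][60:300,100:420],(400,300),interpolation=2),cv2.resize(s['color'][140:300,220:433],(400,300),interpolation=2)]))"
```

```text
time: 13.52
position: [0.4763, 0.1913, 0.2207]
tool_rot: [0.999, 0.048, 0.003, -0.001]
ft_force: [-0.7, 1.0, -0.4]
grip_width: 0.0004
grip_force: 0.0
blank? [(array([217.,  86.]), array([43.7, 99.8]), 29.0)]
tcp [-68.1  32. ] 0.2191 F [-0.2  0.5 -0.8] 0.00022035446921751952 13.5667
```

View pics/w8.png

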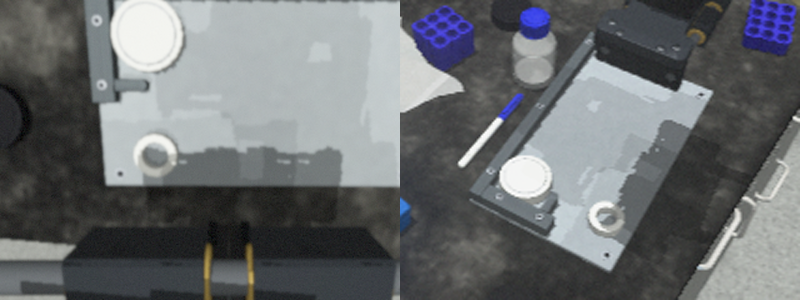

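The blank sits in the corner, with ring, bottle and marker in place. Measured at jig (43.7, 99.8) against a seat of (45, 100), so I'll check directly for a gap at the rail with pixel profiles.

```bash
python3 - <<'E'
from h import *
c=cams.camera("wrist");g=c["color"].min(2)
print("x+ column 217:",g[48:76,217]);print("rail beside, col 275:",g[48:76,275])
print("y+ row 86:",g[86,176:206])
print("px of seat+rail(z26):",proj(c,[*(JC+.075*np.array([np.cos(YAW),np.sin(YAW)])+.1*np.array([-np.sin(YAW),np.cos(YAW)])),.026]))
s=cams.camera("scene");cv2.imwrite("pics/w9.png",np.hstack([cv2.resize(c["color"][45:125,165:272],(400,300),interpolation=2),cv2.resize(s["color"][205:265,250:330],(400,300),interpolation=2)]))
E
```

```text
x+ column 217: [120 118 115 140 192 225 237 240 238 233 229 233 237 240 240 241 240 241
 240 241 240 239 239 241 240 241 241 240]
rail beside, col 275: [114 108  99  79  60  42  57  85 121 152 173 181 182 181 180 182 181 181
 181 182 181 180 179 180 179 179 179 181]
y+ row 86: [123 125 126 122 121 124 123 124 126 123 139 186 222 237 239 234 226 229
 236 240 240 241 242 241 240 240 241 241 240 240]
px of seat+rail(z26): [213.42605219  49.91059871]
```

View pics/w9.png

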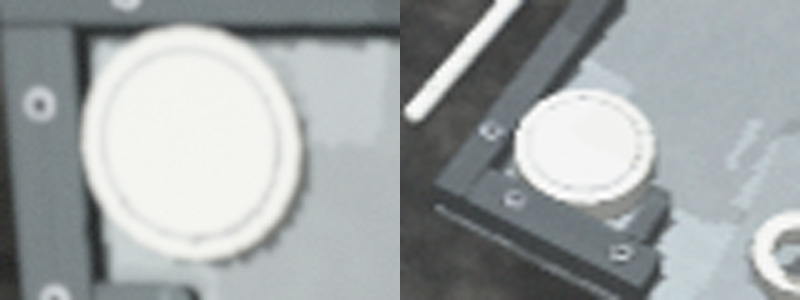

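At (185,27) and (82,145) in the crop, the disc's rim directly meets both the rail and the stop, with no dark gap in either profile. It is seated, so I'm handing in.

```bash
python3 -c "
from rig import robot
print(robot.hand_in())"
```

```text
the job is handed in; nothing more can be done
None
```

I pushed the white blank flat to the rail, slid it along the rail into the corner pocket against the end stop, and handed the job in at about 14 s; the ring, bottle and marker were not touched, and the last images show no gap at rail or stop.

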